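# Snap the cap onto the pantry canister and hold it home

### The arm

A 6-joint arm with a two-finger parallel gripper is mounted at the origin on the work surface. World frame = base frame: x ahead of the robot, y to its left, z up, the work surface at z = 0. Lengths are in m, angles in rad, forces in N, time in s.
With the tool pointing down it reaches from about 0.325 to 0.925 m from the base axis. Payload 3.1 kg.
Tool frame: the origin (TCP) lies at the very end of the fingers, on their centre line; the grasp point (between the pads) lies ctrl.tcp_to_grasp behind it (ctrl.tcp_to_grasp is the distance from the TCP to the grasp point, in m); z points along the fingers, y is the direction in which the jaws open and shut (so a half turn about z gives the same grasp; the last joint's range is limited). The gripper opens to 85 mm and grips with 20 to 120 N. Pads are 22 mm wide; open, the fingers measure 114 mm over their backs; the gripper's body (76 mm by 85 mm) begins 54 mm behind the grasp point. The pads swing forward as they close: fully open they stand 13 mm farther back than shut.
Start: joints at [-0.112, 0.217, 1.613, -0, 1.311, -0.112], TCP at [0.625, 0, 0.231] pointing down, gripper open.
Joint ranges: [-2.75, 2.75], [-0.78, 2.1], [0.31, 2.55], [-1.13, 4.27], [0.13, 2.63], [-2.58, 2.58]. Speed limits (rad/s): [2.79, 2.79, 3.14, 3.14, 3.14, 3.14].

### API

Orientations are given as a unit quaternion [x, y, z, w].
In Python, from cell import readout, imaging, job, finder, ctrl gives the robot as it stands. The module is installed in compiled form; this text tells all that it offers.
- The arm moves only by the tool move_arm, never from a script. Its argument "rows" is one flat list of numbers, 5 for each row, row after row: the gripper command: -1 is fully open, 1 is shut, values between are in proportion, then the shift along the tool's x, y, z in mm, then the turn about the tool's z in units of 6 degrees (1.0 is 6 degrees). A call has 1 to 20 rows; each row is the pose to reach, as a shift and turn from the pose commanded when the call began, along the tool's axes at that moment; what a row does not reach only later rows make up. A row lasts 1/12 s, in which the tool goes at most 41.7 mm and 7.16 degrees, less where a joint would pass 70% of its speed; a pose out of reach is approached as far as the arm can. A call with a gripper value outside its range is refused whole. The fingers move at their own pace and stop on an object; "squeeze" is the grip in N (left out, the last holds). Time passes only in rows, so rows that repeat a pose let the fingers close. It gives the time, the measured TCP pose, the force and the opening at its end, in the units of the state.
- readout.state(): the state, without advancing time (a new reading comes with each control period).
- imaging.grab_frame(name): name is "scene" or "side" or "wrist"; returns the picture (400x640x3 uint8, blue, green, red); there is no depth.
- imaging.camera_model(name): a dict with "mtx" (3x3 intrinsics, pixels), "origin" and "orientation" of the camera in the world. Camera axes: x right, y down, z forward; pixel columns grow to the right and rows downward; lengths in m; the calibration is good to about 2 mm. A picture is of the moment at which its call begins: read the wrist's pose just before it. camera_model takes no time and is no camera call; for the wrist camera it gives the pose at the moment of the call.
- job.hand_in(): hands the job in, once; it reports no verdict.
Trained networks look in the newest picture that a camera, given by its name, has taken for a name from the list of things; names that differ only in an ending like _2 or _b are one class to them, and where a whole thing is asked for, a point or a joint stands for the part that bears it (a point fixed in the world has none). Each returns a list of dicts, best first, with "p" (0 to 1); they miss things now and then, are a little off and sometimes report something else, mostly with a low value. They report only what shows in the picture. A call takes as long as a camera call.
- finder.find_in(camera, target): "at" ([x, y, z] in m, in world coordinates, good to about 4 mm: the middle of the surface that is visible of it).
- finder.mark_of(camera, target): "at" ([x, y, z] in m, in world coordinates, good to about 4 mm: a listed point, or the origin of a listed thing).
The state is a dict: "t": time; "qpos": joint angles; "joint_velocities": joint speeds; "effort": joint torques, N m; "tool_pos": TCP position; "orientation": TCP orientation; "ft_force": force on the tool from outside, world axes, zero at the start; "ft_torque": the same for the moment, N m; "gripper_width": opening from 0.0 (shut) to 1.0 (fully open).
Only numpy, scipy, OpenCV 4.12 (cv2) and the standard library are available. Lean on these libraries where they do the work, as an engineer would, in place of code of your own. Each camera call takes 0.05 s, during which the arm holds its last target.

### The job

Lift the white snap cap with the orange knob off the free-spinning turntable, set it on the steel neck of the blue canister and press it straight down until it clicks. Keep pressing after the click until the cap has pushed the sprung black seal ring all the way down to its stop, and finish while still holding the cap pressed fully home there, without letting go. Leave the other things standing: those on the turntable upright on it, those on the counter where they are.

Things in the scene. Friction and masses are not known exactly. Their poses are not given: they have to be found in the camera images.
- cap_center (a point): Centre of the loose snap cap (about 60 g, 58 mm tall, round about its z axis, up), 29 mm above its bottom rim. White hollow skirt 48 mm across, 30 mm tall, with a flat shoulder on top (1 mm above this point); on it a solid orange knob 24 mm across, 28 mm tall. Fingers gripping the knob can press with their tips on the shoulder. Starts upright on the turntable, 60 to 85 mm off its axis.
- cap_mouth (a point): Centre of the cap's open underside, at its bottom rim. The hollow is 26 mm deep and 42 mm across, narrowed to 33 mm by an inward bead in its lowest 7 mm.
- susan: Turntable (lazy susan): fixed dark steel foot with a bamboo disc 250 mm across and 12 mm thick that spins freely about the vertical, and turns if things on it are pushed sideways; nothing drives it. Origin on the axis at counter height; the disc's top is 30 mm above it.
- susan_disc (a joint): Angle of the turntable's disc, rad, anticlockwise from above, 0 at the start.
- canister: Blue storage canister, 96 mm across, fixed to the counter on a black 120 mm foot ring; it cannot move. Origin at the centre of its underside, z up. Its flat shoulder is 95 mm high; from it rises a steel neck (see neck_top).
- neck_top (a point): Top centre of the neck, 122 mm above the counter. The neck is 26 mm across and 27 mm tall, its top 7 mm tapered to 14 mm. Four brass spring nibs stand out of it to 37 mm across, centred 13 mm below this point; the cap's bead must be forced past them: about 7 to 12 N, then the click and a drop of force.
- seal (a joint): Depression, m, of the black sprung seal ring (33 to 58 mm across) round the neck's foot: 0 = up, its top 103 mm above the counter; 0.005 = fully down on its stop, 98 mm. 2 N starts it, 12 N holds it fully down. The cap's rim lands on it as the cap clicks; let go, a clicked cap springs back up to about 0.003.
- spice: Bystander on the turntable: amber spice jar with red cap, 44 mm across, 85 mm tall; origin at the centre of its underside, z up.
- tin: Bystander on the turntable: can with yellow label, 60 mm across, 75 mm tall; origin at the centre of its underside, z up.
- tin_green: Bystander on the counter: can with green label, 66 mm across, 85 mm tall; origin under its centre.
- tin_red: Bystander on the counter: can with red label, 72 mm across, 100 mm tall; origin under its centre.
- mug: Bystander on the counter: white mug, 80 mm across, 90 mm tall; origin under its centre.
- honey: Bystander on the counter: amber jar, 64 mm across, 100 mm tall; origin under its centre.
- carton: Bystander on the counter: yellow carton 60 x 110 x 120 mm tall; origin under its centre.

How it is judged:
On the way, in this order (a step that is already met when the one before it is completed fails the run):
1. the cap has been lifted clear of the turntable in the gripper (height (world z) of cap_center above 0.085 m and contact force between cap and susan below 0.05 N and contact force between the fingers and cap above 1 N), for 0.2 s.
2. the cap has clicked past the nibs on the neck (height (world z) of cap_center below 0.133 m and horizontal distance between cap_center and neck_top below 0.004 m and angle between cap_center's own z axis and vertical below 0.12 rad), for 0.1 s.
At the end, for the whole second after the job is handed in: The cap is on the neck (within 4 mm of its axis, tilted less than 0.12 rad, its rim less than 100.5 mm above the counter), the seal ring is held down at least 3.8 of its 5 mm, and the fingers still push on the cap with more than 2 N, all through the last second (value of joint seal above 0.0038 m and horizontal distance between cap_center and neck_top below 0.004 m and height (world z) of cap_center below 0.1295 m and angle between cap_center's own z axis and vertical below 0.12 rad and contact force between the fingers and cap above 2 N); the arm keeps its last pose, push and grip.
It fails at once if a thing on the turntable is toppled or leaves it (angle between any of spice, tin's own z axis and vertical above 0.5 rad or horizontal distance between any of spice, tin and susan above 0.135 m).
It fails at once if a thing on the counter is moved more than 40 mm or toppled (distance of any of tin_green, tin_red, mug, honey, carton from where it was at the start of the episode above 0.04 m or angle between any of tin_green, tin_red, mug, honey, carton's own z axis and vertical above 0.5 rad).
It also fails if it takes over 38 s, if anything falls off the work surface, if the arm or the gripper's body presses on something with over 40 N, if the wrist force passes 120 N, or if a joint passes its speed limit or range.

## Working session

There is one attempt and no reset: what is moved stays moved. The work goes in short steps, Python scripts to look and compute and a tool call to move; the robot and the scene stay as the last step left them, time stands still between calls to the robot, and variables do not carry over. Pictures are saved under pics/ and viewed, and the job is handed in when it is done.

Besides the shell and the picture viewer there is one more tool, called as a command line: name --argument value ..., lists and objects as JSON in quotes. move_arm: Moves the arm, as the interface text tells. Its arguments: {"type":"object","properties":{"rows":{"type":"array"},"squeeze":{"type":"number"}},"required":["rows"]}

```bash
mkdir -p pics
cat > h.py <<'E'
import numpy as np, cv2
from scipy.spatial.transform import Rotation as R
from cell import readout, imaging, job, finder, ctrl
def proj(name,P,cm=None):
    cm=cm or imaging.camera_model(name)
    o=np.array(cm["origin"]);q=cm["orientation"]
    r=R.from_quat(q).as_matrix() if np.size(q)==4 else np.array(q)
    c=(np.atleast_2d(P)-o)@r
    p=c@np.array(cm["mtx"]).T
    return p[:,:2]/p[:,2:]
def ray_z(name,uv,z,cm=None):
    cm=cm or imaging.camera_model(name)
    o=np.array(cm["origin"]);q=cm["orientation"]
    r=R.from_quat(q).as_matrix() if np.size(q)==4 else np.array(q)
    d=r@np.linalg.inv(np.array(cm["mtx"]))@np.array([uv[0],uv[1],1.])
    return o+d*(z-o[2])/d[2]
E
python3 - <<'E'
from h import *
s=readout.state();print(s);print(ctrl.tcp_to_grasp)
for n in ["scene","side","wrist"]:
    print(n,imaging.camera_model(n))
    cv2.imwrite(f"pics/{n}0.png",imaging.grab_frame(n))
for n in ["scene","side"]:
  for t in ["cap_center","neck_top","susan","spice","tin"]:
    print(n,t,[(np.round(d["at"],4),round(d["p"],2)) for d in finder.mark_of(n,t)[:2]])
print(readout.state()["t"])
E
```

```text
{'t': 0.0, 'qpos': array([-1.12175947e-01,  2.17778996e-01,  1.61496052e+00,  5.89346718e-06,
        1.31128805e+00, -1.12203276e-01]), 'joint_velocities': array([-0.00019472, -0.00017467,  0.00201125,  0.00037646, -0.00057182,
        0.00038769]), 'effort': array([-2.90135131e-04, -3.96841800e+01, -3.03850436e+01, -2.80225659e-04,
        9.87685227e-03,  9.68610237e-06]), 'tool_pos': array([6.24172426e-01, 1.32182661e-04, 2.29939084e-01]), 'orientation': array([ 0.70709713,  0.70711538, -0.00075685, -0.00095361]), 'ft_force': array([-1.0817263 , -0.50773744,  0.27622803]), 'ft_torque': array([-0.01225613, -0.01426513, -0.02614346]), 'gripper_width': 1.0022685350625908}
0.0187
scene {'mtx': array([[432.53458001,   0.        , 313.07530555],
       [  0.        , 432.53458001, 199.79191509],
       [  0.        ,   0.        ,   1.        ]]), 'origin': array([ 1.42012032, -0.63946927,  0.8846903 ]), 'orientation': array([ 0.7972554 ,  0.40449081, -0.20045195, -0.40073685])}
side {'mtx': array([[515.3501585 ,   0.        , 315.99242557],
       [  0.        , 515.3501585 , 204.1061
[... 483 characters left out ...]
81e-04,  1.49493047e-01])}
scene cap_center [(array([ 0.4649, -0.2985,  0.0313]), 0.74), (array([ 0.5087, -0.1819,  0.0574]), 0.5)]
scene neck_top [(array([0.4965, 0.1511, 0.1199]), 0.96)]
scene susan [(array([ 5.198e-01, -2.424e-01,  1.000e-04]), 0.9)]
scene spice [(array([ 0.4645, -0.2992,  0.0319]), 0.7)]
scene tin [(array([ 0.5098, -0.1808,  0.0527]), 0.7), (array([ 0.589 , -0.2658,  0.0307]), 0.62)]
side cap_center [(array([ 0.5091, -0.1835,  0.0582]), 0.52), (array([ 0.5111, -0.1806,  0.0276]), 0.23)]
side neck_top []
side susan [(array([ 0.5271, -0.2431,  0.0049]), 0.83)]
side spice [(array([ 0.4635, -0.2982,  0.0319]), 0.56)]
side tin [(array([ 0.5874, -0.2619,  0.0333]), 0.84)]
0.65
```

View pics/scene0.png

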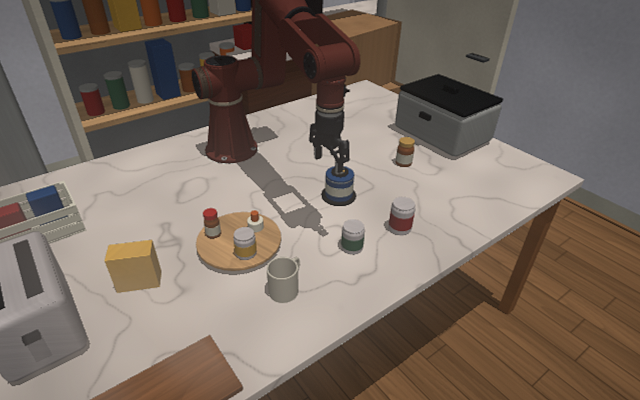

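View pics/side0.png

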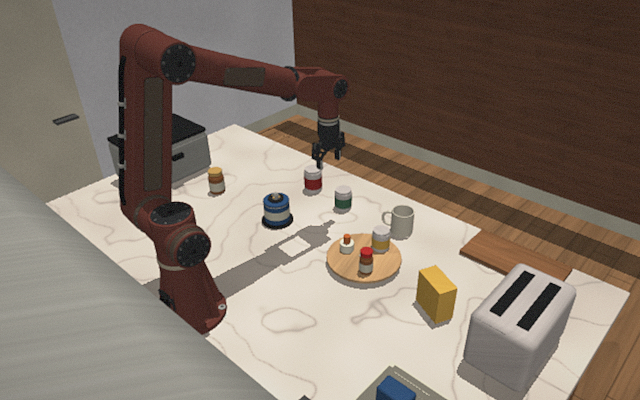

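View pics/wrist0.png

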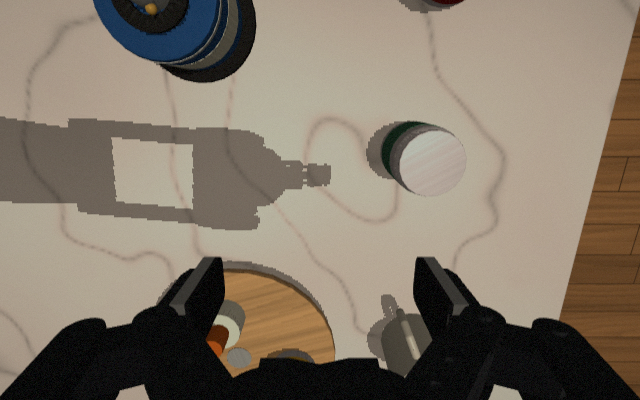

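The cap with the orange knob sits on the turntable at scene pixel (255,220). The neck is at (340,175). I'll move over the cap to take a centred wrist view.

move_arm --rows '[-1,-10,-7,0,0,-1,-35,-25,0,0,-1,-65,-45,0,0,-1,-95,-66,0,0,-1,-125,-87,0,0,-1,-148,-103,0,0,-1,-160,-112,0,0,-1,-165,-115,0,0,-1,-165,-115,0,0,-1,-165,-115,0,0,-1,-165,-115,0,0]' --squeeze 60

```text
t: 1.57
tool_pos: [0.5105, -0.1643, 0.2314]
orientation: [0.707, 0.707, 0.0, 0.0]
ft_force: [0.3, -0.1, 0.6]
gripper_width: 0.998
```

Run:
```python
from h import *
s=readout.state();print(s["t"],s["tool_pos"],s["orientation"],np.abs(s["joint_velocities"]).max())
cm=imaging.camera_model("wrist");print(cm["origin"],cm["orientation"])
cv2.imwrite("pics/w1.png",imaging.grab_frame("wrist"))
for t in ["cap_center"]:
    for d in finder.mark_of("wrist",t)[:3]: print(t,np.round(d["at"],4),round(d["p"],2),proj("wrist",d["at"],cm))
```

```text
1.5667 [ 0.51051712 -0.16430709  0.2313916 ] [7.06812619e-01 7.07400762e-01 2.86128090e-04 4.55630459e-05] 0.010913907660033362
[ 0.51150425 -0.08811359  0.37493049] [9.88769590e-01 3.17221536e-04 3.79448747e-04 1.49447159e-01]
cap_center [ 0.5135 -0.1854  0.0601] 0.85 [[320.22601759 198.77548683]]
cap_center [ 0.4631 -0.3029  0.0359] 0.33 [[277.49856339 287.1598802 ]]
```

View pics/w1.png

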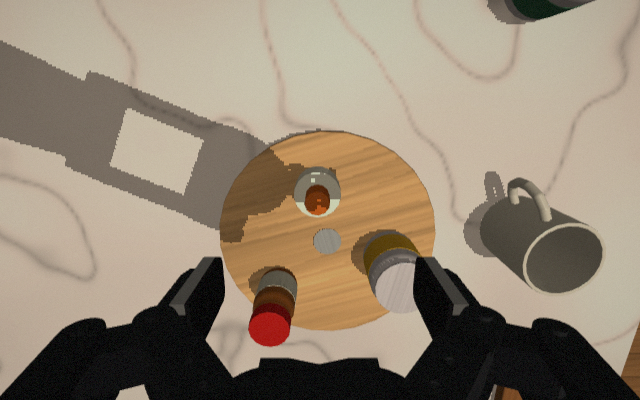

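Run:
```python
from h import *
cm=imaging.camera_model("wrist")
im=cv2.imread("pics/w1.png")
a=np.linspace(0,2*np.pi,72)
def circ(im,c,r,z,col):
    P=np.c_[c[0]+r*np.cos(a),c[1]+r*np.sin(a),0*a+z]
    p=(proj("wrist",P,cm)*8).astype(int)   # 
    return p
x0,y0,w=270,140,100
big=cv2.resize(im[y0:y0+w,x0:x0+w],None,fx=6,fy=6,interpolation=cv2.INTER_CUBIC)
# segment orange
hsv=cv2.cvtColor(im,cv2.COLOR_BGR2HSV)
m=((hsv[...,0]<12)&(hsv[...,1]>150)&(hsv[...,2]>60)).astype(np.uint8); m[:140]=0;m[240:]=0
n,l,st,ce=cv2.connectedComponentsWithStats(m);print(st,ce)
c=np.array([0.5125,-0.1845])
for r,z,col in [(.024,.060,(0,255,0)),(.012,.088,(255,0,0)),(.024,.030,(0,255,255)),(.012,.060,(255,0,255))]:
    P=np.c_[c[0]+r*np.cos(a),c[1]+r*np.sin(a),0*a+z]
    p=((proj("wrist",P,cm)-[x0,y0]+.5)*6).astype(int)
    cv2.polylines(big,[p],True,col,1)
cv2.imwrite("pics/w1b.png",big)
```

```text
[[     0      0    640    400 255749]
 [   315    185      3      3      5]
 [   305    186     23     29    221]
 [   319    186      1      1      1]
 [   327    194      2      2      2]
 [   326    198      2      3      3]
 [   329    199      1      2      2]
 [   319    201      2      2      3]
 [   314    202      3      4      7]
 [   326    202      4      2      4]
 [   326    205      2      1      2]
 [   314    213      1      1      1]] [[319.50276247 199.4996305 ]
 [316.2        186.        ]
 [316.08144796 200.01809955]
 [319.         186.        ]
 [327.5        194.5       ]
 [326.33333333 199.        ]
 [329.         199.5       ]
 [319.66666667 201.33333333]
 [315.14285714 203.85714286]
 [327.5        202.5       ]
 [326.5        205.        ]
 [314.         213.        ]]
```

View pics/w1b.png

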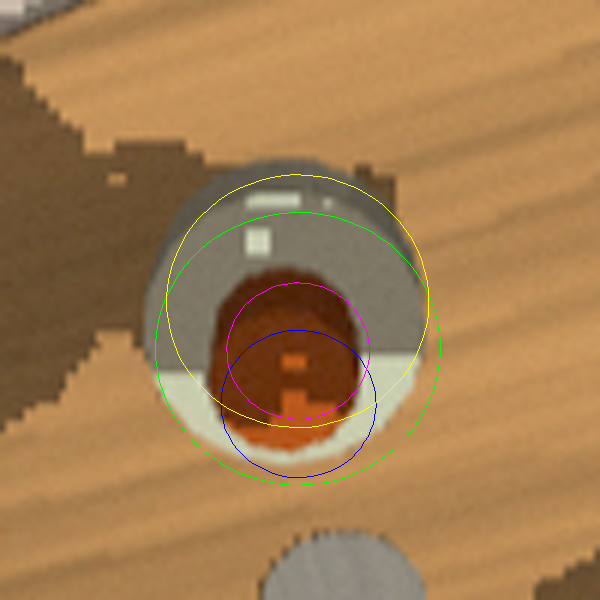

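The wrist view shows the cap's shoulder circle centred near pixel (317,198) and the knob top near (317,208). The fingers' midline is at column 318.5. That puts the cap at about (0.509, -0.181), with the space on both sides clear. Descending.

move_arm --rows '[-1,-6,-0.5,5,0,-1,-13,-1,20,0,-1,-17,-1.2,45,0,-1,-17,-1.2,75,0,-1,-17,-1.2,105,0,-1,-17,-1.2,130,0,-1,-17,-1.2,148,0,-1,-17,-1.2,160,0,-1,-17,-1.2,167,0,-1,-17,-1.2,170,0,-1,-17,-1.2,170,0,-1,-17,-1.2,170,0]' --squeeze 60

```text
t: 2.67
tool_pos: [0.5099, -0.1824, 0.0624]
orientation: [0.707, 0.707, 0.0, 0.001]
ft_force: [-0.8, -0.5, 0.2]
gripper_width: 1.001
```

Run:
```python
from h import *
s=readout.state();print(s["t"],s["tool_pos"],s["ft_force"])
cv2.imwrite("pics/w2.png",imaging.grab_frame("wrist"))
```

```text
2.6667 [ 0.50988615 -0.18244471  0.06243267] [-0.82610467 -0.51203544  0.24752537]
```

View pics/w2.png

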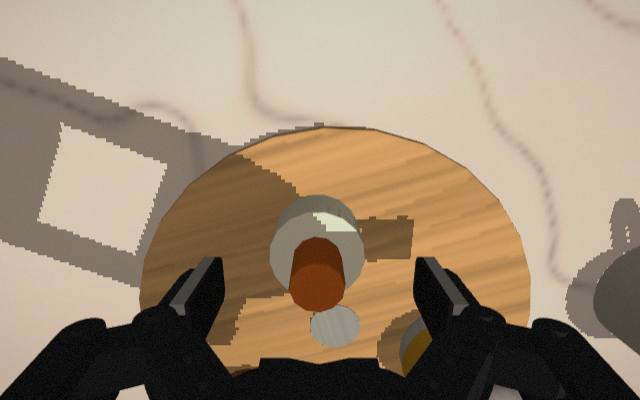

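Run:
```python
from h import *
s=readout.state();p=s["tool_pos"]
for nm,P in [("tip open L",p+[-.0425,0,.013]),("tipL+y",p+[-.0425,.011,.013]),("tipL-y",p+[-.0425,-.011,.013]),("knobtop",[.5095,-.181,.088]),("knobtop tcp y",[p[0],p[1],.088]),("shoulder",[.5095,-.181,.06])]:
    print(nm,proj("wrist",P))
```

```text
tip open L [[221.9162966  274.76814947]]
tipL+y [[219.72328597 252.70818435]]
tipL-y [[224.01398921 295.86929006]]
knobtop [[314.51696152 286.66846136]]
knobtop tcp y [[315.88351647 289.94414266]]
shoulder [[315.02519517 255.4120518 ]]
```

The knob is centred between the jaws: its top is at (317,288) and I predicted row 287–290. Closing now.

move_arm --rows '[-0.5,0,0,0,0,0,0,0,0,0,0.3,0,0,0,0,0.6,0,0,0,0,1,0,0,0,0,1,0,0,0,0,1,0,0,0,0,1,0,0,0,0,1,0,0,0,0,1,0,0,0,0]' --squeeze 70

```text
t: 3.55
tool_pos: [0.5092, -0.1822, 0.0617]
orientation: [0.707, 0.707, 0.0, 0.0]
ft_force: [-0.4, 0.3, 4.5]
gripper_width: 0.259
```

Run:
```python
from h import *
s=readout.state();print(s["t"],s["tool_pos"],s["ft_force"],s["gripper_width"])
cv2.imwrite("pics/w3.png",imaging.grab_frame("wrist"))
```

```text
3.55 [ 0.50919833 -0.18218716  0.06174596] [-0.3805516   0.29743752  4.54044815] 0.25943166633166864
```

View pics/w3.png

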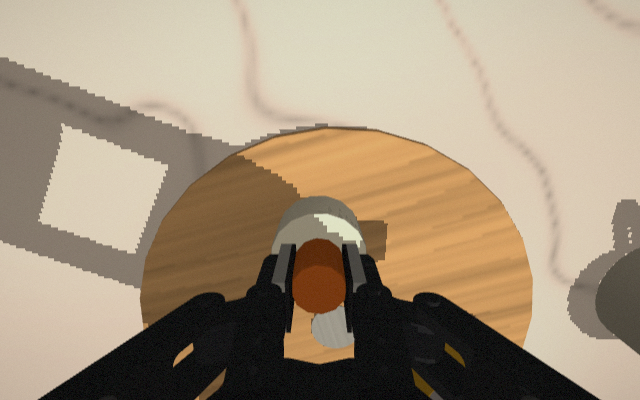

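Gripped at width 0.26 (about 22 mm) with the knob between the pads. Lifting.

move_arm --rows '[1,0,0,-3,0,1,0,0,-10,0,1,0,0,-22,0,1,0,0,-40,0,1,0,0,-65,0,1,0,0,-95,0,1,0,0,-125,0,1,0,0,-155,0,1,0,0,-182,0,1,0,0,-205,0,1,0,0,-220,0,1,0,0,-228,0,1,0,0,-230,0,1,0,0,-230,0]'

```text
t: 4.77
tool_pos: [0.5087, -0.1819, 0.2916]
orientation: [0.707, 0.707, 0.0, 0.0]
ft_force: [-0.1, 0.1, -1.1]
gripper_width: 0.252
```

move_arm --rows '[1,6,0,0,0,1,20,-1,0,0,1,42,-2,0,0,1,70,-3,0,0,1,100,-4,0,0,1,130,-5,0,0,1,160,-7,0,0,1,190,-8,0,0,1,220,-9,0,0,1,248,-10,0,0,1,272,-11,0,0,1,290,-12,0,0,1,298,-12.5,0,0,1,300,-12.5,0,0,1,300,-12.5,0,0,1,300,-12.5,0,0,1,300,-12.5,0,0]'

```text
t: 6.18
tool_pos: [0.4963, 0.1171, 0.291]
orientation: [0.708, 0.707, -0.0, -0.0]
ft_force: [0.3, -1.2, -1.3]
gripper_width: 0.259
```

Run:
```python
from h import *
s=readout.state();print(s["t"],s["tool_pos"],s["orientation"],s["ft_force"],s["gripper_width"],np.abs(s["joint_velocities"]).max())
cm=imaging.camera_model("wrist");print(cm["origin"],cm["orientation"])
cv2.imwrite("pics/w4.png",imaging.grab_frame("wrist"))
for t in ["neck_top","canister","cap_center"]:
    for d in finder.mark_of("wrist",t)[:2]: print(t,np.round(d["at"],4),round(d["p"],2),proj("wrist",d["at"],cm))
cv2.imwrite("pics/s4.png",imaging.grab_frame("scene"))
cv2.imwrite("pics/d4.png",imaging.grab_frame("side"))
for n in ["scene","side"]:
  for t in ["cap_center","neck_top"]:
    print(n,t,[(np.round(d["at"],4),round(d["p"],2)) for d in finder.mark_of(n,t)[:2]])
```

```text
6.1833 [0.49629493 0.11711152 0.29104942] [ 7.07568808e-01  7.06644379e-01 -3.23710673e-04 -5.95851503e-06] [ 0.26987887 -1.15194761 -1.29451935] 0.25876225799806996 0.004898594234247717
[0.49759337 0.1934332  0.43453727] [ 9.88708531e-01 -6.60834578e-04 -2.16727539e-04  1.49849781e-01]
neck_top [0.5    0.1544 0.1206] 0.83 [[321.17758586 140.56155741]]
canister [0.5005 0.1533 0.    ] 0.6 [[320.86467215 129.87362915]]
cap_center [0.5013 0.1178 0.2911] 0.86 [[326.38256628 259.62921879]]
cap_center [ 7.495e-01  1.998e-01 -7.000e-04] 0.74 [[516.97746371  92.27947773]]
scene cap_center []
scene neck_top [(array([0.495 , 0.1493, 0.1187]), 0.63), (array([ 0.5893, -0.263 ,  0.0276]), 0.26)]
side cap_center [(array([0.4961, 0.1163, 0.2913]), 0.74), (array([ 0.4913, -0.5396,  0.0053]), 0.53)]
side neck_top [(array([0.502 , 0.1506, 0.1216]), 0.95), (array([ 0.5876, -0.2621,  0.0311]), 0.61)]
```

View pics/w4.png

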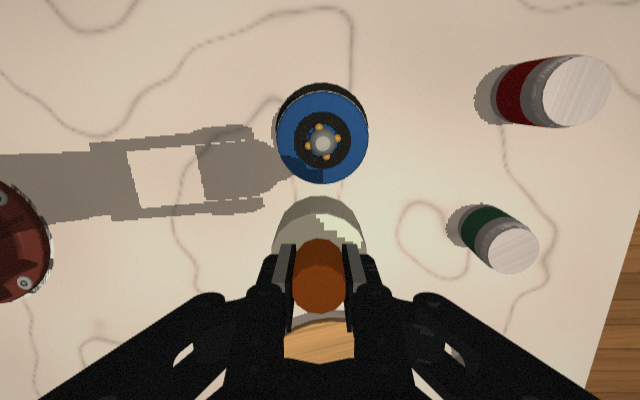

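View pics/s4.png

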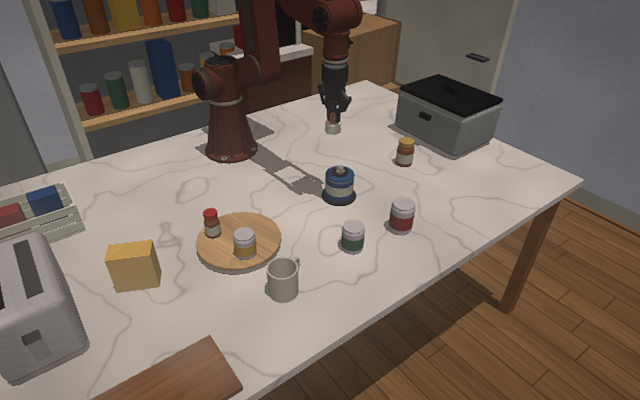

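```bash
cat > ov.py <<'E'
from h import *
a=np.linspace(0,2*np.pi,72)
def ov(img,out,name,cm,rings,x0,y0,w,h,f):
    im=cv2.imread(img)
    big=cv2.resize(im[y0:y0+h,x0:x0+w],None,fx=f,fy=f,interpolation=cv2.INTER_CUBIC)
    for c,r,z,col in rings:
        P=np.c_[c[0]+r*np.cos(a),c[1]+r*np.sin(a),0*a+z]
        p=((proj(name,P,cm)-[x0,y0]+.5)*f).astype(int)
        cv2.polylines(big,[p],True,col,1)
    cv2.imwrite(out,big)
E
python3 - <<'E'
from ov import *
cm=imaging.camera_model("wrist")
c=ray_z("wrist",(322.5,143.5),.122,cm)[:2];print("neck",c)
ov("pics/w4.png","pics/w4n.png","wrist",cm,[(c,.007,.122,(0,255,0)),(c,.0185,.109,(0,255,255)),(c,.029,.103,(0,0,255)),(c,.048,.095,(255,255,0))],265,75,110,115,5)
t=readout.state()["tool_pos"]
b=t[2]-.0317
k=np.array([t[0]+.001,t[1]+.001])
ov("pics/w4.png","pics/w4c.png","wrist",cm,[(k,.012,b+.058,(0,255,0)),(k,.024,b+.03,(255,255,0)),(k,.024,b,(0,0,255))],260,185,120,140,5)
print(k)
E
```

```text
neck [0.50136197 0.15263568]
[0.49735679 0.11889118]
```

View pics/w4n.png

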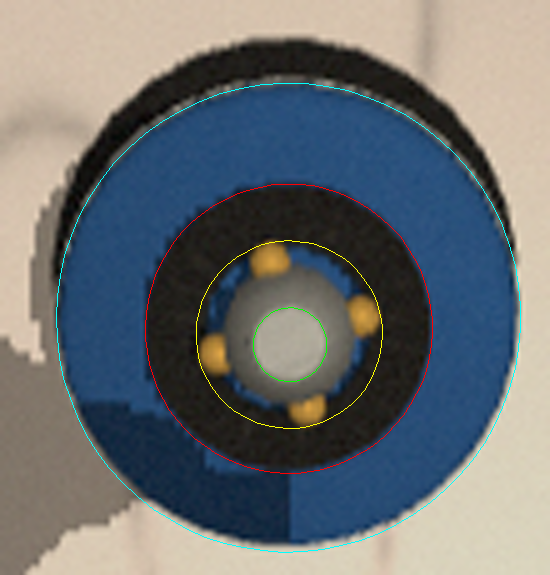

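View pics/w4c.png

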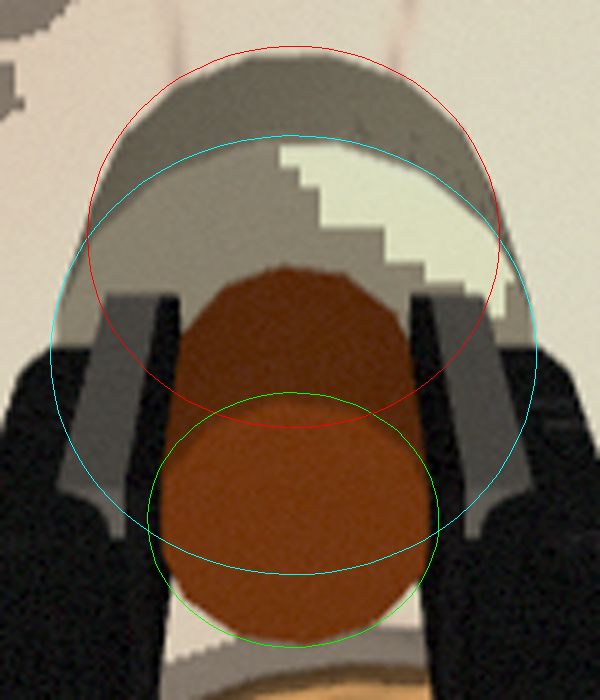

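The neck tip is at wrist pixel (322.5,143.5) and its rings fit well. The held cap's axis is near column 318.7. So the cap has to go about +34 mm in tool x and +3.8 mm in tool y, then down to just above the neck.

move_arm --rows '[1,3,0.5,0,0,1,10,1.3,0,0,1,20,2.5,0,0,1,29,3.4,5,0,1,33,3.8,15,0,1,34,3.8,32,0,1,34,3.8,54,0,1,34,3.8,76,0,1,34,3.8,96,0,1,34,3.8,111,0,1,34,3.8,120,0,1,34,3.8,124,0,1,34,3.8,125,0,1,34,3.8,125,0,1,34,3.8,125,0,1,34,3.8,125,0]'

```text
t: 8.02
tool_pos: [0.5011, 0.1522, 0.1677]
orientation: [0.707, 0.707, 0.001, 0.001]
ft_force: [-0.1, 1.1, -0.6]
gripper_width: 0.259
```

```bash
python3 - <<'E'
from ov import *
s=readout.state();print(s["t"],s["tool_pos"],s["orientation"],s["ft_force"],s["gripper_width"],np.abs(s["joint_velocities"]).max())
for n in ["scene","side","wrist"]: cv2.imwrite(f"pics/{n}5.png",imaging.grab_frame(n))
t=s["tool_pos"]; b=t[2]-.0317
o=(0,255,0);g=(0,255,255)
for n,box in [("scene",(300,120,80,90,6)),("side",(235,150,80,90,6))]:
    cm=imaging.camera_model(n)
    c=t[:2]
    ov(f"pics/{n}5.png",f"pics/{n}5o.png",n,cm,[(c,.024,b,o),(c,.024,b+.03,o),(c,.048,.095,g),(c,.029,.103,(0,0,255)),(c,.060,.0,g)],*box)
E
python3 -c "
import cv2,numpy as np
a=[cv2.imread(f'pics/{n}5o.png') for n in ('scene','side')]
cv2.imwrite('pics/c5.png',cv2.resize(np.hstack(a),(800,450)))"
```

```text
8.0167 [0.50113899 0.1522139  0.16768094] [0.70709716 0.70711518 0.00106378 0.00077357] [-0.13078562  1.09262058 -0.58360834] 0.25886199236881663 0.002292222061969459
```

View pics/c5.png

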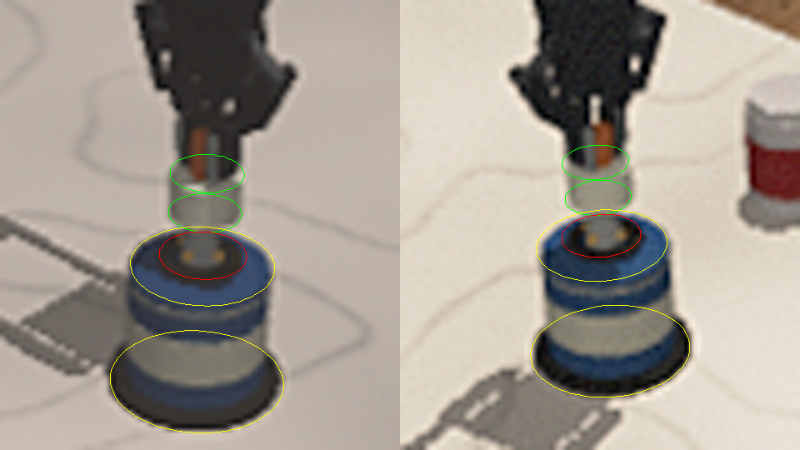

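View pics/wrist5.png

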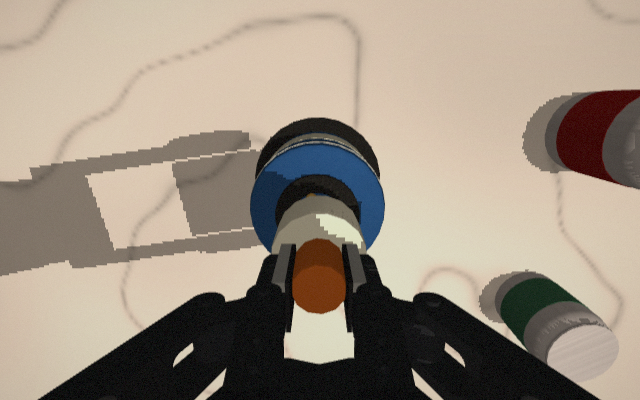

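Cap and canister line up in both fixed views, offset from the model by the same amount. Descending around the neck, to just short of the nibs.

move_arm --rows '[1,0,0,3,0,1,0,0,7,0,1,0,0,11,0,1,0,0,15,0,1,0,0,18,0,1,0,0,20,0,1,0,0,20,0,1,0,0,20,0]' --squeeze 90

```text
t: 8.83
tool_pos: [0.5, 0.152, 0.146]
orientation: [0.707, 0.707, -0.0, -0.0]
ft_force: [0.1, -0.2, -0.1]
gripper_width: 0.252
```

Run:
```python
from h import *
s=readout.state();print(s["t"],s["tool_pos"],s["orientation"],s["ft_force"],s["ft_torque"],s["gripper_width"])
```

```text
8.8333 [0.49995706 0.15200673 0.14601139] [ 7.07094015e-01  7.07119494e-01 -2.21398093e-04 -1.60462422e-04] [ 0.05033365 -0.20580211 -0.12512972] [ 0.01023543 -0.01830493  0.00019513] 0.2521140288266073
```

move_arm --rows '[1,0,0,1.5,0,1,0,0,3,0,1,0,0,4.5,0,1,0,0,6,0,1,0,0,6,0]'

```text
t: 9.25
tool_pos: [0.5004, 0.1517, 0.1414]
orientation: [0.707, 0.707, -0.0, 0.0]
ft_force: [-1.5, -0.9, 5.3]
gripper_width: 0.247
```

move_arm --rows '[1,0,0,1,0,1,0,0,2,0,1,0,0,3,0,1,0,0,4,0,1,0,0,4,0]'

```text
t: 9.67
tool_pos: [0.5011, 0.1519, 0.1384]
orientation: [0.707, 0.707, 0.0, 0.001]
ft_force: [-1.7, -1.8, 5.9]
gripper_width: 0.252
```

move_arm --rows '[1,0,0,1,0,1,0,0,2,0,1,0,0,3,0,1,0,0,3,0]'

```text
t: 10.0
tool_pos: [0.5002, 0.1516, 0.1325]
orientation: [0.707, 0.707, -0.0, 0.0]
ft_force: [1.7, -1.0, -3.8]
gripper_width: 0.256
```

move_arm --rows '[1,0,0,1,0,1,0,0,2,0,1,0,0,3,0,1,0,0,3,0]'

```text
t: 10.33
tool_pos: [0.5003, 0.1518, 0.1315]
orientation: [0.707, 0.707, -0.0, 0.0]
ft_force: [-2.0, -3.4, 8.2]
gripper_width: 0.252
```

The force dropped and then rose again, so the cap probably clicked and is now on the seal spring. Pressing further.

move_arm --rows '[1,0,0,1,0,1,0,0,2,0,1,0,0,3,0,1,0,0,3,0]'

```text
t: 10.67
tool_pos: [0.5004, 0.1518, 0.1298]
orientation: [0.707, 0.707, -0.001, 0.0]
ft_force: [-5.2, -2.6, 13.0]
gripper_width: 0.253
```

Run:
```python
from ov import *
s=readout.state();print(s["t"],s["tool_pos"],s["orientation"],s["ft_force"],s["ft_torque"],s["gripper_width"])
for n in ["scene","side","wrist"]: cv2.imwrite(f"pics/{n}6.png",imaging.grab_frame(n))
for n,box in [("scene",(300,120,80,90,6)),("side",(235,150,80,90,6))]:
    cm=imaging.camera_model(n)
    ov(f"pics/{n}6.png",f"pics/{n}6o.png",n,cm,[],*box)
    print(n,[(np.round(d["at"],4),round(d["p"],2)) for d in finder.mark_of(n,"cap_center")[:2]])
a=[cv2.imread(f'pics/{n}6o.png') for n in ('scene','side')]
cv2.imwrite('pics/c6.png',cv2.resize(np.hstack(a),(800,450)))
```

```text
10.6667 [0.50041777 0.15177698 0.1298066 ] [ 7.07012418e-01  7.07200931e-01 -5.24218745e-04  9.53706532e-05] [-5.1712056  -2.64003234 13.03549896] [-0.60135947  1.01126474 -0.00605243] 0.2529848392833093
scene [(array([0.5016, 0.1515, 0.1264]), 0.73)]
side [(array([0.4988, 0.1474, 0.1263]), 0.58)]
```

View pics/c6.png

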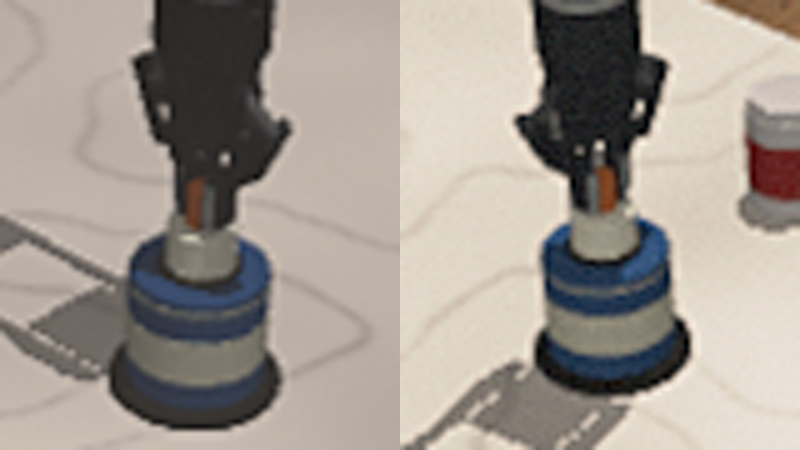

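View pics/wrist6.png

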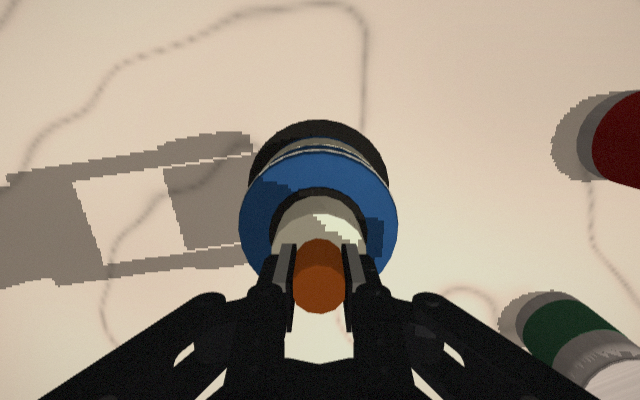

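The cap sits around the neck and is nearly home: 13 N, with the rim at about 98 mm. There is a side force of (-5,-2.6) N, so I'll ease 1 mm back in x and y while pressing further.

move_arm --rows '[1,-0.4,-0.6,0.5,0,1,-0.8,-1.2,1,0,1,-0.8,-1.2,1.8,0,1,-0.8,-1.2,2.5,0,1,-0.8,-1.2,2.5,0,1,-0.8,-1.2,2.5,0]'

```text
t: 11.42
tool_pos: [0.5004, 0.1517, 0.1296]
orientation: [0.707, 0.707, 0.001, 0.0]
ft_force: [-7.5, -2.6, 21.0]
gripper_width: 0.251
```

Run:
```python
from h import *
s=readout.state();print(s["t"],s["tool_pos"],s["orientation"],s["ft_force"],s["ft_torque"],s["gripper_width"])
```

```text
11.4167 [0.50043048 0.15171379 0.129641  ] [7.07049017e-01 7.07163882e-01 8.53901602e-04 4.49198294e-04] [-7.50595172 -2.61970812 20.9768962 ] [-0.40003756  1.47256614 -0.00598679] 0.25068739526418254
```

move_arm --rows '[1,0,0,0,0,1,0,0,0,0,1,0,0,0,0,1,0,0,0,0,1,0,0,0,0,1,0,0,0,0]'

```text
t: 11.92
tool_pos: [0.5004, 0.1517, 0.1297]
orientation: [0.707, 0.707, 0.001, 0.0]
ft_force: [-7.9, -2.6, 21.5]
gripper_width: 0.251
```

Run:
```python
from ov import *
s=readout.state();print(s["t"],s["tool_pos"],s["ft_force"],s["gripper_width"])
cv2.imwrite("pics/wrist7.png",imaging.grab_frame("wrist"));cv2.imwrite("pics/scene7.png",imaging.grab_frame("scene"))
w=cv2.imread("pics/wrist7.png")[100:330,220:420]
sc=cv2.imread("pics/scene7.png")[140:260,190:420]
cv2.imwrite("pics/c7.png",np.vstack([cv2.resize(sc,(700,365)),cv2.resize(w,(0,0),fx=1,fy=1) if 0 else cv2.copyMakeBorder(w,0,0,0,500,cv2.BORDER_CONSTANT)]))
```

```text
11.9167 [0.50044897 0.1517271  0.12967371] [-7.86493937 -2.60864554 21.51232261] 0.2511360442200712
```

View pics/c7.png

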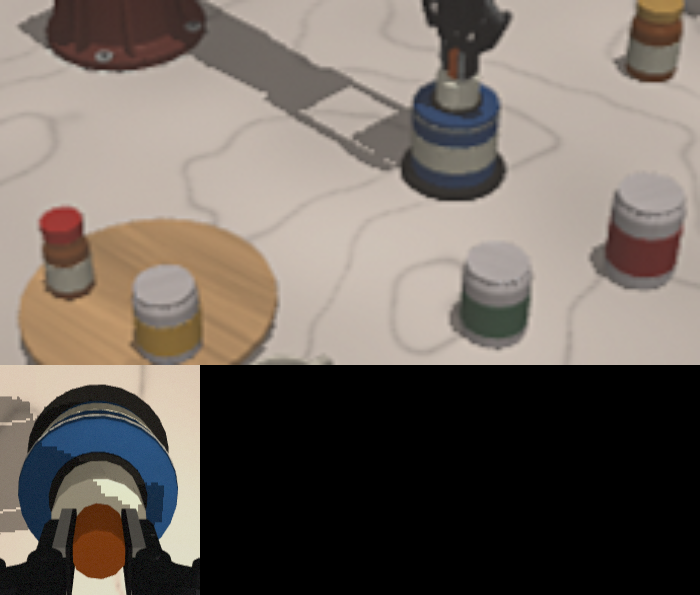

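The cap stands upright on the neck, still held. The push is steady at 21.5 N and the position isn't moving. The other things are standing. Handing in.

Run:
```python
from h import *
print(job.hand_in()); s=readout.state();print(s["t"],s["tool_pos"],s["ft_force"])
```

```text
the job is handed in; nothing more can be done
None
the job is handed in; nothing more can be done
```

I gripped the cap by its knob, lifted it off the turntable, lined it up over the neck with the wrist camera and pressed it down. The force rose to about 6 N in the readings between moves, then dropped as the cap clicked. I kept pressing and handed in at about 12 s with the cap still held down.

**Seal at its stop:** the last reading was a steady 21.5 N downward, against the 12 N that holds the seal fully down. The fingertips stayed at 129.7 mm while the push rose from 13 to 21 N, so I take the seal to be on its stop. That puts the cap's rim at about 98 mm, with no slip of the knob visible in the wrist view. I could not read the seal joint directly.

**Other things:** in the last pictures the cap looks upright and centred. The spice jar and yellow-label can stand on the turntable. The green and red cans and the honey jar are in place. The mug and carton were mostly outside that last crop; I never moved the arm near them.

**Checks that disagreed:**
- **Side force:** about 8 N sideways stayed on the tool while pressing. A shift of about 1 mm towards relieving it did not reduce it.
- **Cap position:** the scene and side finders placed the seated cap about 5 mm apart, near their stated error. I relied on the wrist-camera fit and the camera views instead.

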